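Seat the print plate and throw the two-stage clamp lever

TASK

The dark print plate has been left sticking out over the front of the printer's bed. Without gripping or lifting anything, push the plate straight in by its front edge with the fingertips until its rear edge rests squarely against both rear stops, and only then push the clamp lever beside it away from you, past its first detent and all the way to its second stop, so that the clamp bar folds down over the plate's edge. Leave the plate seated, the lever at its second stop, and the things around the bed where they are.

Things in the scene. Friction and masses are not known exactly. Their poses are not given: they have to be found in the camera images.
- bed_center (a point): Middle of the deck top (50 mm above the table) of the white bed unit, fixed to the table. x axis points from the unit's front (robot side) to its back, y to its left, z up. In this frame the front face is at x = -80 mm, the back at +115 mm; the deck is 184 mm wide; the casing under it is 226 mm wide, 40 mm high.
- console (a point): Middle of the top of the white console along the bed's right side, 62 mm wide, 195 mm long, top 2 mm above the deck; at x = +17 mm, y = -149 mm of bed_center. The lever slides in its slot.
- bar_hinge (a point): Middle of the grey clamp bar's hinge line, which runs along the bed's x at y = -110 mm, 8 mm above the deck. Bar 110 mm long, 42 mm wide, 5 mm thick: stands up 50 mm above the deck at the start; the lever folds it over the plate's right edge. Not to be pushed itself.
- stop_left (a point): Front face of the left rear stop, 2.5 mm above the deck: a white block 24 mm wide, rising 18 mm above the deck, at x = +85 mm, y = +60 mm of bed_center.
- stop_right (a point): Front face of the right rear stop, the same, at x = +85 mm, y = -60 mm of bed_center.
- plate_center (a point): Centre of the loose dark-coated aluminium print plate, 180 x 180 x 5 mm, 0.2 to 0.6 kg, flat on the deck; x towards its rear edge. At the start 30 to 55 mm too far forward, up to 0.08 rad askew. Seated, it is at x = -5 mm of bed_center; its front edge then overhangs the unit's front face by 15 mm, 50 to 55 mm above the table, free space below and before it.
- plate_rear_left (a point): Point on the plate's rear edge, 60 mm left of its middle; it meets stop_left when the plate is seated.
- plate_rear_right (a point): Point on the plate's rear edge, 60 mm right of its middle; it meets stop_right when the plate is seated.
- lever_knob (a point): Centre of the clamp lever's black knob: 34 mm wide (bed y), 14 mm thick (bed x), 28 mm tall, 38 mm above the deck, on a thin stem in the console's slot at y = -150 mm of bed_center. Axes as bed_center. It slides only along the bed's x, from x = -45 mm (start, end nearest the robot) to +15 mm (second stop).
- clamp_lever (a joint): Travel in m, growing as the lever is pushed away along the bed's x: 0 to 0.004 start, about 0.027 to 0.039 first detent (half-way, rests there, bar half folded), 0.060 second stop (end of travel, bar down). Humps centred at 0.017 and 0.049 take 6 to 12 N to pass; sliding elsewhere takes about 2 N. It stays where it is left between humps.
- star_mid (a point): Bystander, loose, not to be disturbed: flat orange printed star, 60 mm across, 12 mm thick. The point is its centre, half-way up.
- figure_mid (a point): Bystander, loose, not to be disturbed: small orange printed figure, 50 mm tall. The point is its centre, half-way up.
- glue_stick_mid (a point): Bystander, loose, not to be disturbed: white glue stick standing upright, 28 mm diameter, 88 mm tall. The point is its centre, half-way up.
- scraper_mid (a point): Bystander, loose, not to be disturbed: scraper with black handle lying flat, 175 mm long, 50 mm wide. The point is its centre, half-way up.
- gear_mid (a point): Bystander, loose, not to be disturbed: black printed gear lying flat, 54 mm across, 18 mm tall. The point is its centre, half-way up.
- spool_mid (a point): Bystander, loose, not to be disturbed: filament spool lying flat, 200 mm diameter, 60 mm tall. The point is its centre, half-way up.
- cleaner_mid (a point): Bystander, loose, not to be disturbed: white bottle standing upright, 52 mm diameter, 140 mm tall. The point is its centre, half-way up.

How it is judged:
By the outcome, as a careful person would: the job done as asked, in the order asked, and still so for the second after the job is handed in, with the robot touching nothing.
It also fails if it takes over 54 s, if anything falls off the work surface, if the arm or the gripper's body presses on something with over 40 N, if the wrist force passes 120 N, or if a joint passes its speed limit or range.

ROBOT

A 6-joint arm with a two-finger parallel gripper is mounted at the origin on the work surface. World frame = base frame: x ahead of the robot, y to its left, z up, the work surface at z = 0. Lengths are in m, angles in rad, forces in N, time in s.
With the tool pointing down it reaches from about 0.3 to 0.775 m from the base axis. Payload 14.6 kg.
Tool frame: the origin (TCP) lies on the centre line of the jaws, within the pads' length; the fingertips stand ctrl.tcp_to_tips ahead of it and the grasp point (between the pads) lies 2 mm behind it (ctrl.tcp_to_tips is the distance from the TCP to the fingertips, in m); z points along the fingers, y is the line along which they close (so a half turn about z gives the same grasp; the last joint's range is limited). The gripper opens to 94 mm and grips with 3 to 60 N. Pads are 16 mm wide; open, the fingers measure 119 mm over their backs; the gripper's body (75 mm by 177 mm) begins 78 mm behind the grasp point.
Start: joints at [-1.365, 0.3, 1.521, -0, 1.321, -0.067], TCP at [0.148, -0.53, 0.222] pointing down, gripper open.
Joint ranges: [-3.03, 3.03], [-0.79, 2.21], [0.23, 2.52], [-1.04, 4.18], [0, 3.07], [-2.55, 2.55]. Speed limits (rad/s): [2.22, 2.22, 2.57, 3.14, 3.14, 3.14].

INTERFACE

Orientations are given as [roll, pitch, yaw] about the fixed x, y, z axes, in that order (R = Rz(yaw) Ry(pitch) Rx(roll)).
In Python, from station import telemetry, viewer, hand_in, ctrl gives the robot as it stands.
- The arm moves only by the tool step_arm, never from a script. Its argument "plan" is a list of rows, each an object of numbers: "dx", "dy", "dz": the shift along the tool's x, y, z scaled (see below); "rx", "ry", "rz": the turn, a rotation vector about the tool's x, y, z scaled (see below); "claw": the closure, from 0 (fully open) to 1 (shut). In form: [{"dx": .., "dy": .., "dz": .., "rx": .., "ry": .., "rz": .., "claw": ..}, ...]. A call has 1 to 10 rows; each row shifts and turns the commanded pose from where the row before left it, along the tool's axes as they then stand; what a row does not reach is not made up. The controller multiplies each number of a shift by 0.1 m and each number of a turn by 90 degrees. A row lasts 1/10 s, in which the tool goes at most 50 mm and 8.59 degrees, less where a joint would pass 70% of its speed; a pose out of reach is approached as far as the arm can. A call with a number of a shift or a turn outside -1 to 1 is refused whole. A call with a gripper value outside its range is refused whole. The fingers move at their own pace and stop on an object; "grip_force" is the grip in N (left out, the last holds). Time passes only in rows, so rows that do not move let the fingers close. It gives the time, the measured TCP pose, the force, the opening and the grip force at its end, in the units of the state.
- telemetry.get_obs(): the state, without advancing time (a new reading comes with each control period).
- viewer.camera(name): name is "scene" or "top" or "wrist"; returns a dict with "img" (420x560x3 uint8, red, green, blue), "z_map" (420x560 float32, m along the optical axis (not along the pixel's ray), 0 where there is no reading), "fx", "fy", "cx", "cy" (pixels), "R" (3x3) and "t" (3): a world point X has camera coordinates R X + t; the wrist camera has in their place "tool_from_camera" (4x4, takes a point from camera to tool coordinates, whose origin is the TCP and whose axes are the flange's). Camera axes: x right, y down, z forward; pixel columns grow to the right and rows downward; lengths in m; the calibration is good to about 2 mm. A picture is of the moment at which its call begins: read the wrist's pose just before it.
- hand_in(): hands the job in; it is judged then, once.
Trained networks look in a picture, given as the dict that the camera call returned (one of the last four; its "shot" number tells which), for a name from the list of things; names that differ only in an ending like _2 or _b are one class to them, and where a whole thing is asked for, a point or a joint stands for the part that bears it (a point fixed in the world has none). Each returns a list of dicts, best first, with "score" (0 to 1); they miss things now and then, are a little off and sometimes report something else, mostly with a low value. They report only what shows in the picture. A call takes as long as a camera call.
- viewer.recognise(target, picture): "rect" ([left, top, right, bottom] in pixels, round what is visible of it).
The state is a dict: "time_s": time; "qpos": joint angles; "joint_vel": joint speeds; "tau": joint torques, N m; "ee_pos": TCP position; "eef_rot": TCP orientation; "force": force on the tool from outside, world axes, zero at the start; "moment": the same for the moment, N m; "grip_width": finger opening in m; "grip_force": force on a finger pad.
Only numpy, scipy, OpenCV 4.12 (cv2) and the standard library are available. Lean on these libraries where they do the work, as an engineer would, in place of code of your own. Each camera call takes 0.05 s, during which the arm holds its last target. There are 200 camera calls.

## Working session

There is one attempt and no reset: what is moved stays moved. The work goes in short steps, Python scripts to look and compute and a tool call to move; the robot and the scene stay as the last step left them, time stands still between calls to the robot, and variables do not carry over. Pictures are saved under pics/ and viewed, at most 10 in all, crops included, and the job is handed in when it is done.

Besides the shell and the picture viewer there is one more tool, called after "Request:" as name(argument=value, ...) on one line, values as JSON. step_arm: Moves the arm, as the interface text tells. Shifts and turns lie within -1 to 1; 1 stands for 0.1 m of shift or 90 degrees of turn. Its arguments: {"type":"object","properties":{"plan":{"type":"array"},"grip_force":{"type":"number"}},"required":["plan"]}

```bash
mkdir -p pics; cat > h.py <<'E'
import numpy as np,cv2
from station import telemetry, viewer, hand_in, ctrl
def save(p,n): cv2.imwrite('pics/'+n,p['img'][:,:,::-1])
def cloud(p):
    z=p['z_map'];v,u=np.mgrid[:z.shape[0],:z.shape[1]]
    c=np.stack([(u-p['cx'])/p['fx']*z,(v-p['cy'])/p['fy']*z,z],-1)
    w=(c-p['t'])@p['R']; w[z==0]=np.nan; return w
E
python3 - <<'E'
from h import *
o=telemetry.get_obs();print(o['ee_pos'],o['eef_rot'],o['time_s'],ctrl.tcp_to_tips,o['force'])
for n in('top','scene'):
    p=viewer.camera(n);save(p,n+'0.png');np.savez(n+'0.npz',w=cloud(p),**{k:p[k] for k in('img','z_map','fx','fy','cx','cy','R','t')})
    w=cloud(p)
    for t in('lever_knob','plate_center','bar_hinge','stop_left','star_mid','figure_mid','glue_stick_mid','scraper_mid','gear_mid','spool_mid','cleaner_mid','console'):
        r=viewer.recognise(t,p)
        if r:
            b=r[0]['rect'];u,v=int((b[0]+b[2])/2),int((b[1]+b[3])/2)
            print(n,t,round(r[0]['score'],2),np.round(b),w[v,u].round(3))
E
```

```text
[ 0.14811501 -0.52941326  0.22189257] [-3.14040452e+00 -1.03167483e-04  2.72745448e-01] 0.0 0.017 [-0.30455982 -0.27844286 -0.07899337]
top plate_center 0.76 [232. 145. 322. 233.] [0.587 0.057 0.051]
top bar_hinge 0.82 [234. 117. 364. 217.] [0.643 0.006 0.049]
top stop_left 0.74 [234. 118. 362. 213.] [0.647 0.009 0.056]
top star_mid 0.76 [198. 156. 221. 178.] [0.647 0.233 0.014]
top figure_mid 0.52 [210. 194. 225. 208.] [0.557 0.205 0.048]
top glue_stick_mid 0.64 [222. 123. 234. 140.] [0.724 0.179 0.081]
top scraper_mid 0.74 [368. 166. 397. 231.] [ 0.573 -0.21   0.016]
top gear_mid 0.56 [179. 252. 200. 270.] [0.407 0.275 0.015]
top spool_mid 0.94 [ 72. 164. 161. 248.] [0.54  0.449 0.061]
top console 0.93 [237. 117. 362. 212.] [0.649 0.004 0.057]
scene lever_knob 0.68 [234. 216. 358. 292.] [0.676 0.006 0.052]
scene plate_center 0.83 [269. 199. 346. 252.] [0.596 0.06  0.055]
scene bar_hinge 0.89 [236. 213. 360. 291.] [0.67  0.01  0.051]
scene stop_left 0.92 [234. 215. 360. 292.] [0.674 0.009 0.052]
scene star_mid 0.7 [365. 231. 386. 247.] [0.649 0.235 0.01 ]
scene figure_mid 0.61 [348. 203. 362. 223.] [0.574 0.205 0.039]
scene glue_stick_mid 0.8 [365. 243. 383. 277.] [0.745 0.175 0.061]
scene scraper_mid 0.59 [193. 225. 212. 276.] [ 0.571 -0.211  0.012]
scene gear_mid 0.71 [346. 172. 362. 186.] [0.416 0.273 0.012]
scene spool_mid 0.83 [399. 164. 473. 223.] [0.581 0.439 0.063]
scene cleaner_mid 0.86 [ 94. 197. 123. 241.] [ 0.478 -0.419  0.089]
scene console 0.57 [235. 215. 362. 296.] [0.68  0.009 0.052]
```

View pics/top0.png

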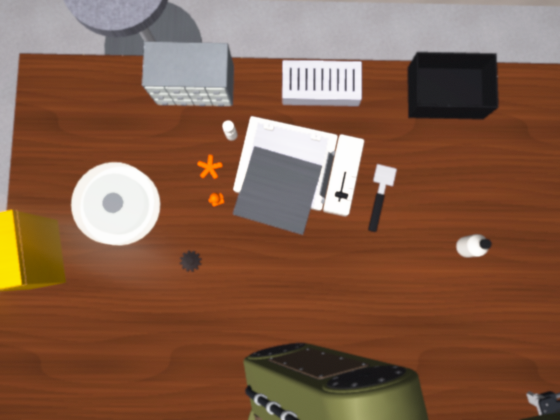

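View pics/scene0.png

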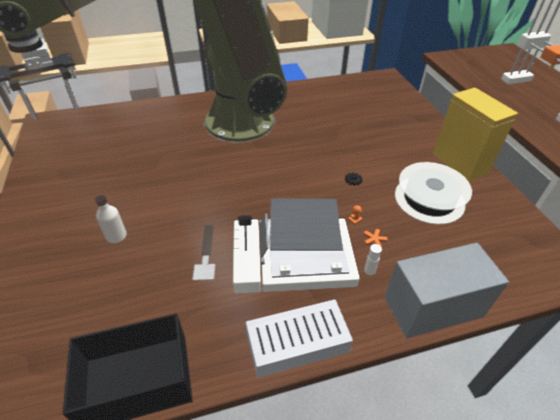

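```bash
python3 - <<'E'
from h import *
for n in('top','scene'):
    d=np.load(n+'0.npz');w=d['w'];im=d['img'].astype(int);br=im.mean(-1);sat=im.max(-1)-im.min(-1)
    reg=(w[...,0]>.45)&(w[...,0]<.82)&(abs(w[...,1]-.02)<.18)
    for nm,m in(('white',reg&(br>150)&(sat<50)&(w[...,2]>.035)&(w[...,2]<.064)),('plate',reg&(br<115)&(sat<30)&(w[...,2]>.045)&(w[...,2]<.07)),
      ('high',reg&(w[...,2]>.0645)&(w[...,2]<.13)),('knob',reg&(w[...,2]>.078)&(br<70))):
        k,l,s,c=cv2.connectedComponentsWithStats(m.astype(np.uint8),connectivity=4)
        for i in range(1,k):
            if s[i,4]<(8 if nm in('high','knob') else 200):continue
            P=w[l==i];r=cv2.minAreaRect(P[:,:2].astype(np.float32)*1000)
            print(n,nm,s[i],np.round(r[0],1),np.round(r[1],1),round(r[2],2),'med',np.median(P,0).round(4),'zmax',P[:,2].max().round(3),im[l==i].mean(0).round())
p=np.load('top0.npz')
c=p['img'][100:250,200:400][:,:,::-1];cv2.imwrite('pics/crop.png',cv2.resize(c,None,fx=4,fy=4,interpolation=cv2.INTER_CUBIC))
E
```

```text
top white [ 234  117  130   98 4983] [649.8   5.1] [293.8 199.3] 78.76 med [ 0.6848 -0.0363  0.0501] zmax 0.064 [246. 244. 245.]
top plate [ 244  148   76   55 2540] [617.5  46.5] [170.7 104.4] 74.71 med [0.621  0.0522 0.0553] zmax 0.064 [108. 110. 117.]
top plate [ 233  190   77   44 1567] [533.2  70.3] [179.7  72.5] 75.05 med [0.5266 0.0729 0.0551] zmax 0.063 [110. 110. 117.]
top high [219  87  11  14  88] [812.2 189.4] [ 7.1 24.2] 18.04 med [0.8121 0.1884 0.0974] zmax 0.129 [155. 158. 157.]
top high [223 121  11  13 104] [734.7 179.1] [24.7 23.3] 3.77 med [0.7327 0.1787 0.0872] zmax 0.096 [242. 240. 237.]
top high [264 123  10   7  47] [742.   81.2] [23.2 13.7] 79.69 med [0.7424 0.0795 0.0696] zmax 0.075 [251. 250. 250.]
top high [311 133  10   8  52] [717.4 -36.5] [22.9 14.3] 78.28 med [ 0.7169 -0.0371  0.0681] zmax 0.075 [251. 250. 249.]
top high [318 151  16  48 322] [619.6 -61.2] [ 19.1 111.5] 78.47 med [ 0.6187 -0.0603  0.0883] zmax 0.105 [121. 121. 123.]
top high [334 191  15   9 102] [569. -97.] [33.3 15. ] 79.15 med [ 0.567  -0.0964  0.1005] zmax 0.107 [106. 103. 103.]
top
[... 529 characters left out ...]
44 281] [617.4 -58.4] [ 18.7 119.2] 78.42 med [ 0.6268 -0.0602  0.0879] zmax 0.103 [117. 119. 119.]
scene high [238 215  14  14 152] [571.7 -96.3] [32.7 16. ] 81.87 med [ 0.5748 -0.0964  0.0954] zmax 0.106 [73. 71. 69.]
scene high [370 244  12  15 138] [736.6 181.1] [24.6 24.7] 6.3 med [0.741  0.1784 0.0871] zmax 0.092 [190. 189. 185.]
scene high [332 263  11   6  60] [744.   82.6] [23.5 13.9] 77.48 med [0.7453 0.0816 0.0683] zmax 0.072 [223. 223. 221.]
scene high [280 265  11   7  61] [719.9 -34.9] [23.2 15.4] 76.17 med [ 0.7216 -0.0357  0.0688] zmax 0.072 [226. 226. 223.]
scene knob [238 215  14  10 109] [572.1 -96.3] [31.9 15.3] 82.02 med [ 0.5746 -0.0966  0.0993] zmax 0.106 [49. 46. 45.]
```

View pics/crop.png

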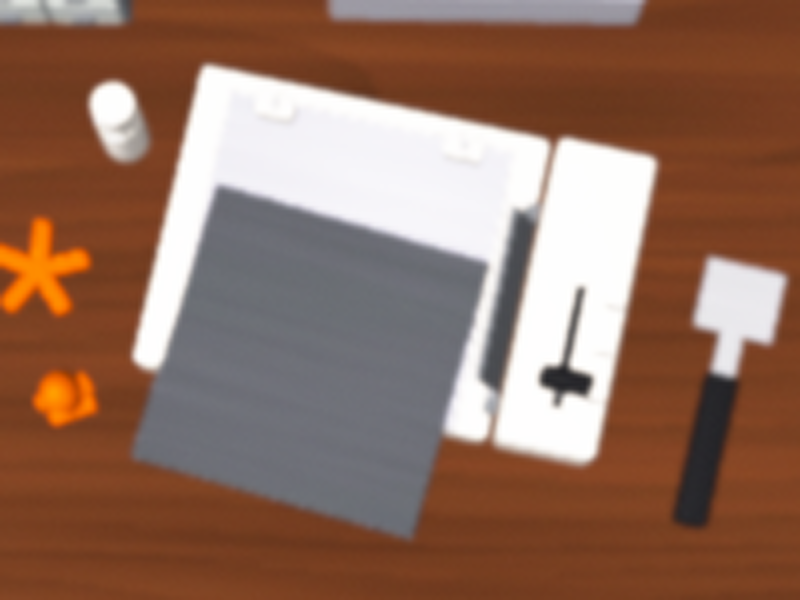

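The pictures show the unit yawed about -0.20 rad, with stops at crop (275,105) and (463,148). The plate is about 53 mm forward and 0.065 rad askew, and the knob is at crop (566,380). First I turn the tool square to the bed and move to in front of the plate.

Request:
step_arm(plan=[{"rz": 0.0755, "claw": 0}, {"rz": 0.0755, "claw": 0}, {"rz": 0.0755, "claw": 0}, {"rz": 0.0755, "claw": 0}, {"dx": 0.14, "dy": -0.47, "claw": 0}, {"dx": 0.14, "dy": -0.47, "claw": 0}, {"dx": 0.14, "dy": -0.47, "claw": 0}, {"dx": 0.14, "dy": -0.47, "claw": 0}, {"dx": 0.14, "dy": -0.47, "claw": 0}, {"dx": 0.14, "dy": -0.47, "claw": 0}])

```text
$.plan[0]: bad value
```

Request:
step_arm(plan=[{"dx": 0.14, "dy": -0.47, "claw": 0}, {"dx": 0.14, "dy": -0.47, "claw": 0}, {"dx": 0.14, "dy": -0.47, "claw": 0}, {"dx": 0.14, "dy": -0.47, "claw": 0}, {"dx": 0.14, "dy": -0.47, "claw": 0}, {"dx": 0.14, "dy": -0.47, "claw": 0}, {"dx": 0.14, "dy": -0.47, "claw": 0}, {"dx": 0.14, "dy": -0.47, "claw": 0}, {"claw": 0}, {"claw": 0}])

```text
$.plan[0]: bad value
```

Request:
step_arm(plan=[{"dx": 0, "dy": 0, "dz": 0, "rx": 0, "ry": 0, "rz": 0.0755, "claw": 0}, {"dx": 0, "dy": 0, "dz": 0, "rx": 0, "ry": 0, "rz": 0.0755, "claw": 0}, {"dx": 0, "dy": 0, "dz": 0, "rx": 0, "ry": 0, "rz": 0.0755, "claw": 0}, {"dx": 0, "dy": 0, "dz": 0, "rx": 0, "ry": 0, "rz": 0.0755, "claw": 0}, {"dx": 0.14, "dy": -0.47, "dz": 0, "rx": 0, "ry": 0, "rz": 0, "claw": 0}, {"dx": 0.14, "dy": -0.47, "dz": 0, "rx": 0, "ry": 0, "rz": 0, "claw": 0}, {"dx": 0.14, "dy": -0.47, "dz": 0, "rx": 0, "ry": 0, "rz": 0, "claw": 0}, {"dx": 0.14, "dy": -0.47, "dz": 0, "rx": 0, "ry": 0, "rz": 0, "claw": 0}, {"dx": 0.14, "dy": -0.47, "dz": 0, "rx": 0, "ry": 0, "rz": 0, "claw": 0}, {"dx": 0.14, "dy": -0.47, "dz": 0, "rx": 0, "ry": 0, "rz": 0, "claw": 0}])

```text
time_s: 2.3
ee_pos: [0.2874, -0.2684, 0.2226]
eef_rot: [3.141, -0.001, -0.202]
force: [1.6, -0.8, -0.2]
grip_width: 0.0937
grip_force: 0.0
```

Request:
step_arm(plan=[{"dx": 0.14, "dy": -0.47, "dz": 0, "rx": 0, "ry": 0, "rz": 0, "claw": 0}, {"dx": 0.14, "dy": -0.47, "dz": 0, "rx": 0, "ry": 0, "rz": 0, "claw": 0}, {"dx": 0.14, "dy": -0.47, "dz": 0, "rx": 0, "ry": 0, "rz": 0, "claw": 0}, {"dx": 0.14, "dy": -0.47, "dz": 0, "rx": 0, "ry": 0, "rz": 0, "claw": 0}, {"dx": 0.14, "dy": -0.47, "dz": 0, "rx": 0, "ry": 0, "rz": 0, "claw": 0}, {"dx": 0.14, "dy": -0.47, "dz": 0, "rx": 0, "ry": 0, "rz": 0, "claw": 0}, {"dx": 0.14, "dy": -0.47, "dz": 0, "rx": 0, "ry": 0, "rz": 0, "claw": 0}, {"dx": 0.14, "dy": -0.47, "dz": 0, "rx": 0, "ry": 0, "rz": 0, "claw": 0}, {"dx": 0, "dy": 0, "dz": 0, "rx": 0, "ry": 0, "rz": 0, "claw": 0}, {"dx": 0, "dy": 0, "dz": 0, "rx": 0, "ry": 0, "rz": 0, "claw": 0}])

```text
time_s: 3.3
ee_pos: [0.4718, 0.0764, 0.2221]
eef_rot: [3.141, 0.001, -0.2]
force: [0.2, -0.2, 0.4]
grip_width: 0.0939
grip_force: 0.0
```

Request:
step_arm(plan=[{"dx": 0, "dy": -0.03, "dz": 0.4, "rx": 0, "ry": 0, "rz": 0, "claw": 0}, {"dx": 0, "dy": 0, "dz": 0.4, "rx": 0, "ry": 0, "rz": 0, "claw": 0}, {"dx": 0, "dy": 0, "dz": 0.4, "rx": 0, "ry": 0, "rz": 0, "claw": 0}, {"dx": 0, "dy": 0, "dz": 0.3, "rx": 0, "ry": 0, "rz": 0, "claw": 0}, {"dx": 0, "dy": 0, "dz": 0.15, "rx": 0, "ry": 0, "rz": 0, "claw": 0}, {"dx": 0, "dy": 0, "dz": 0, "rx": 0, "ry": 0, "rz": 0, "claw": 0}, {"dx": 0, "dy": 0, "dz": 0, "rx": 0, "ry": 0, "rz": 0, "claw": 0}])

```text
time_s: 4.0
ee_pos: [0.4728, 0.0779, 0.0583]
eef_rot: [-3.141, -0.001, -0.203]
force: [-0.9, 0.4, 0.3]
grip_width: 0.0936
grip_force: 0.0
```

```bash
python3 - <<'E'
from h import *
o=telemetry.get_obs();print(o['ee_pos'],o['eef_rot'],o['force'])
p=viewer.camera('scene');cv2.imwrite('pics/s1.png',cv2.resize(p['img'][150:300,200:400][:,:,::-1],None,fx=4,fy=4))
E
```

```text
[0.47275272 0.07789853 0.0582827 ] [-3.14146937e+00 -6.44266343e-04 -2.02795759e-01] [-0.88460808  0.37766321  0.31346945]
```

View pics/s1.png

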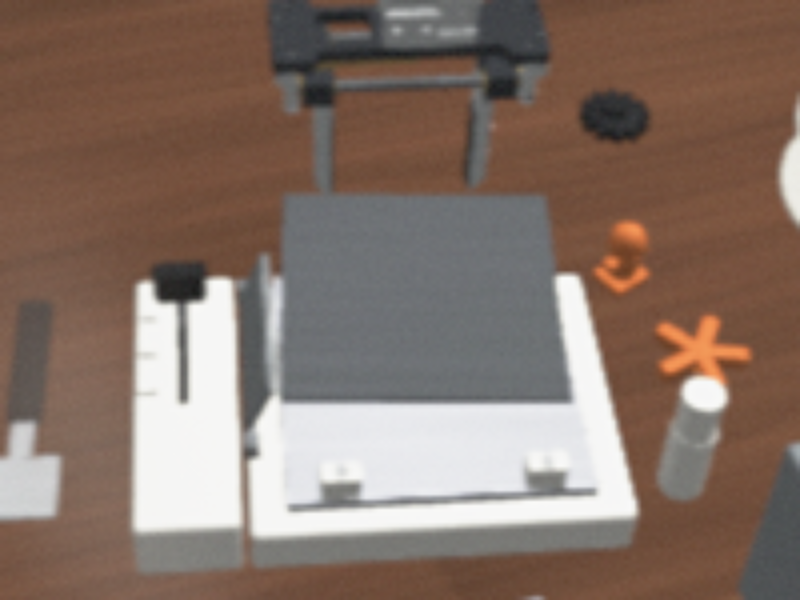

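The fingertips (crop (325,185) and (480,180)) hang just ahead of the plate's front edge (row 195), centred and clear. I push now.

Request:
step_arm(plan=[{"dx": 0.06, "dy": 0, "dz": 0, "rx": 0, "ry": 0, "rz": 0, "claw": 0}, {"dx": 0.06, "dy": 0, "dz": 0, "rx": 0, "ry": 0, "rz": 0, "claw": 0}, {"dx": 0.06, "dy": 0, "dz": 0, "rx": 0, "ry": 0, "rz": 0, "claw": 0}, {"dx": 0.06, "dy": 0, "dz": 0, "rx": 0, "ry": 0, "rz": 0, "claw": 0}, {"dx": 0.06, "dy": 0, "dz": 0, "rx": 0, "ry": 0, "rz": 0, "claw": 0}, {"dx": 0.06, "dy": 0, "dz": 0, "rx": 0, "ry": 0, "rz": 0, "claw": 0}, {"dx": 0.06, "dy": 0, "dz": 0, "rx": 0, "ry": 0, "rz": 0, "claw": 0}, {"dx": 0.06, "dy": 0, "dz": 0, "rx": 0, "ry": 0, "rz": 0, "claw": 0}, {"dx": 0.06, "dy": 0, "dz": 0, "rx": 0, "ry": 0, "rz": 0, "claw": 0}, {"dx": 0, "dy": 0, "dz": 0, "rx": 0, "ry": 0, "rz": 0, "claw": 0}])

```text
time_s: 5.05
ee_pos: [0.5265, 0.0678, 0.0575]
eef_rot: [-3.141, -0.001, -0.202]
force: [0.9, -0.0, 0.1]
grip_width: 0.094
grip_force: 0.0
```

Request:
step_arm(plan=[{"dx": 0.03, "dy": 0, "dz": 0, "rx": 0, "ry": 0, "rz": 0, "claw": 0}, {"dx": 0.03, "dy": 0, "dz": 0, "rx": 0, "ry": 0, "rz": 0, "claw": 0}, {"dx": 0.03, "dy": 0, "dz": 0, "rx": 0, "ry": 0, "rz": 0, "claw": 0}, {"dx": 0.02, "dy": 0, "dz": 0, "rx": 0, "ry": 0, "rz": 0, "claw": 0}])

```text
time_s: 5.45
ee_pos: [0.5364, 0.0657, 0.0574]
eef_rot: [-3.142, 0.0, -0.202]
force: [-4.7, 0.7, 3.8]
grip_width: 0.0941
grip_force: 2.5
```

```bash
python3 - <<'E'
from h import *
o=telemetry.get_obs();print(o['ee_pos'],o['eef_rot'],o['force'])
p=viewer.camera('scene');cv2.imwrite('pics/s2.png',cv2.resize(p['img'][180:300,220:380][:,:,::-1],None,fx=5,fy=5))
E
```

```text
[0.53635539 0.06572202 0.05739424] [-3.14158275e+00  2.61051015e-04 -2.01525558e-01] [-4.66911967  0.73193726  3.7679592 ]
```

View pics/s2.png

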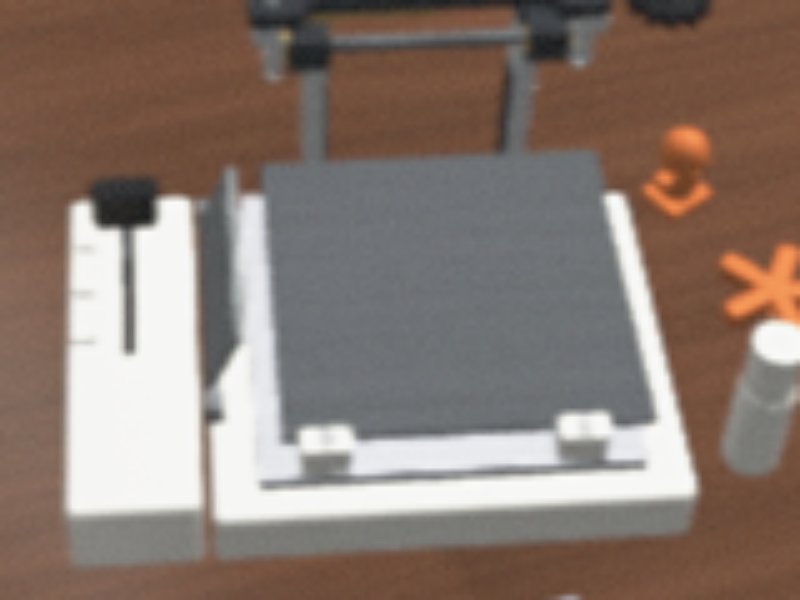

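Both fingertips are on the front edge, and the plate is square with its rear edge (crop row ~430) a few mm from the stops. I finish slowly.

Request:
step_arm(plan=[{"dx": 0.02, "dy": 0, "dz": 0, "rx": 0, "ry": 0, "rz": 0, "claw": 0}, {"dx": 0.02, "dy": 0, "dz": 0, "rx": 0, "ry": 0, "rz": 0, "claw": 0}, {"dx": 0.01, "dy": 0, "dz": 0, "rx": 0, "ry": 0, "rz": 0, "claw": 0}])

```text
time_s: 5.8
ee_pos: [0.5396, 0.0651, 0.0574]
eef_rot: [3.141, 0.005, -0.202]
force: [-22.0, 4.2, 17.6]
grip_width: 0.094
grip_force: 11.7
```

Request:
step_arm(plan=[{"dx": 0.01, "dy": 0, "dz": 0, "rx": 0, "ry": 0, "rz": 0, "claw": 0}, {"dx": 0, "dy": 0, "dz": 0, "rx": 0, "ry": 0, "rz": 0, "claw": 0}])

```text
time_s: 6.0
ee_pos: [0.5396, 0.0651, 0.0573]
eef_rot: [3.141, 0.007, -0.202]
force: [-25.7, 4.6, 18.3]
grip_width: 0.0942
grip_force: 13.0
```

```bash
python3 - <<'E'
from h import *
o=telemetry.get_obs();print(o['ee_pos'],o['eef_rot'],o['force'],o['moment'])
p=viewer.camera('scene');cv2.imwrite('pics/s3.png',cv2.resize(p['img'][195:295,240:370][:,:,::-1],None,fx=6,fy=6))
w=cloud(p);im=p['img'].astype(int);br=im.mean(-1);sat=im.max(-1)-im.min(-1)
reg=(w[...,0]>.45)&(w[...,0]<.82)&(abs(w[...,1]-.04)<.16)
m=reg&(br<135)&(sat<30)&(w[...,2]>.045)&(w[...,2]<.064)
k,l,s,c=cv2.connectedComponentsWithStats(m.astype(np.uint8),connectivity=4);i=1+np.argmax(s[1:,4])
r=cv2.minAreaRect(w[l==i][:,:2].astype(np.float32)*1000);print(r)
E
```

```text
[0.5396082  0.06506008 0.05730526] [ 3.14083902  0.00682935 -0.20151697] [-25.69846539   4.55443729  18.26243246] [ 0.98306155  4.55841408 -0.12659164]
((630.2996215820312, 55.06620788574219), (178.82162475585938, 200.31387329101562), 78.7745361328125)
```

View pics/s3.png

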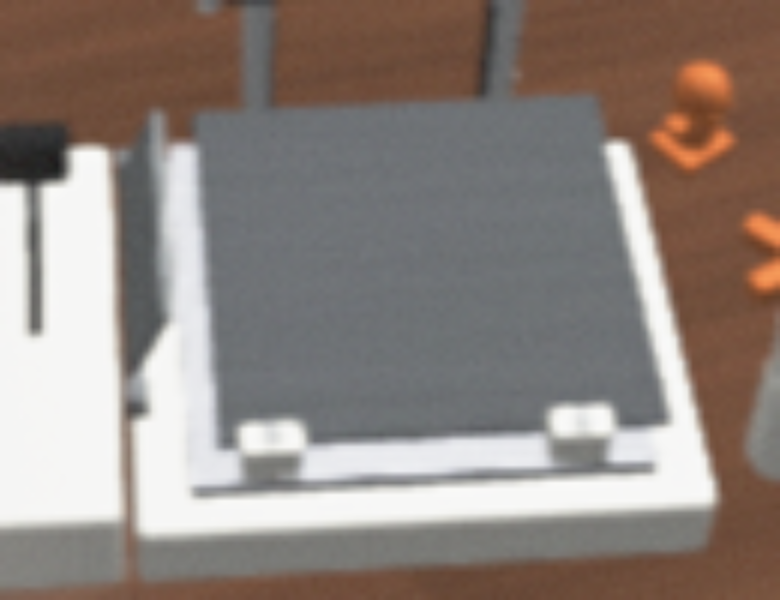

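The rear edge is behind both stops (crop (272,440) and (580,425)). The tool has stopped advancing at 26 N, and the near-zero yaw moment means both sides are loaded, so the plate is seated. I back off, rise, close the fingers and go to the lever.

Request:
step_arm(plan=[{"dx": -0.05, "dy": 0, "dz": 0, "rx": 0, "ry": 0, "rz": 0, "claw": 0}, {"dx": -0.15, "dy": 0, "dz": 0, "rx": 0, "ry": 0, "rz": 0, "claw": 0}, {"dx": -0.15, "dy": 0, "dz": 0, "rx": 0, "ry": 0, "rz": 0, "claw": 0}, {"dx": 0, "dy": 0, "dz": -0.3, "rx": 0, "ry": 0, "rz": 0, "claw": 1}, {"dx": 0, "dy": 0, "dz": -0.35, "rx": 0, "ry": 0, "rz": 0, "claw": 1}, {"dx": 0, "dy": 0, "dz": -0.25, "rx": 0, "ry": 0, "rz": 0, "claw": 1}, {"dx": 0, "dy": 0.4, "dz": 0, "rx": 0, "ry": 0, "rz": 0, "claw": 1}, {"dx": 0, "dy": 0.4, "dz": 0, "rx": 0, "ry": 0, "rz": 0, "claw": 1}, {"dx": 0, "dy": 0.4, "dz": 0, "rx": 0, "ry": 0, "rz": 0, "claw": 1}, {"dx": 0, "dy": 0.32, "dz": 0, "rx": 0, "ry": 0, "rz": 0, "claw": 1}])

```text
time_s: 7.05
ee_pos: [0.4772, -0.0794, 0.1477]
eef_rot: [3.141, -0.002, -0.202]
force: [0.7, 0.1, 0.5]
grip_width: 0.0415
grip_force: 0.0
```

Request:
step_arm(plan=[{"dx": 0.3, "dy": 0, "dz": 0, "rx": 0, "ry": 0, "rz": 0, "claw": 1}, {"dx": 0.3, "dy": 0, "dz": 0, "rx": 0, "ry": 0, "rz": 0, "claw": 1}, {"dx": 0, "dy": 0, "dz": 0, "rx": 0, "ry": 0, "rz": 0, "claw": 1}, {"dx": 0, "dy": 0, "dz": 0, "rx": 0, "ry": 0, "rz": 0, "claw": 1}])

```text
time_s: 7.45
ee_pos: [0.5362, -0.0896, 0.147]
eef_rot: [3.141, 0.0, -0.202]
force: [-0.2, -0.1, 0.1]
grip_width: 0.0093
grip_force: 0.0
```

Request:
step_arm(plan=[{"dx": 0, "dy": 0, "dz": 0.3, "rx": 0, "ry": 0, "rz": 0, "claw": 1}, {"dx": 0, "dy": 0, "dz": 0.3, "rx": 0, "ry": 0, "rz": 0, "claw": 1}, {"dx": 0, "dy": 0, "dz": 0, "rx": 0, "ry": 0, "rz": 0, "claw": 1}, {"dx": 0, "dy": 0, "dz": 0, "rx": 0, "ry": 0, "rz": 0, "claw": 1}])

```text
time_s: 7.85
ee_pos: [0.536, -0.0893, 0.0883]
eef_rot: [3.142, -0.0, -0.201]
force: [0.7, 0.2, 0.8]
grip_width: 0.0007
grip_force: 0.0
```

```bash
python3 - <<'E'
from h import *
o=telemetry.get_obs();print(o['ee_pos'],o['force'],o['grip_width'])
ims=[]
for n in('top','scene'):
    p=viewer.camera(n);w=cloud(p);im=p['img'].astype(int);br=im.mean(-1);sat=im.max(-1)-im.min(-1)
    d=w[...,:2]-[.6415,.042];bx=d@[.9797,-.2006];by=d@[.2006,.9797]
    reg=(abs(bx)<130)&(by>-.085)&(by<.13)
    m=reg&(br<140)&(sat<30)&(w[...,2]>.045)&(w[...,2]<.064)
    k,l,s,c=cv2.connectedComponentsWithStats(m.astype(np.uint8),connectivity=4);i=1+np.argmax(s[1:,4])
    for j in range(1,k):
        if s[j,4]>300:
            r=cv2.minAreaRect(np.stack([bx[l==j],by[l==j]],1).astype(np.float32)*1000);print(n,np.round(r[0],1),np.round(r[1],1),round(r[2],2))
    c=p['img'][100:240,210:380] if n=='top' else p['img'][180:300,220:390]
    ims.append(cv2.resize(c[:,:,::-1],(510,400) if n=='top' else (510,360)))
cv2.imwrite('pics/s4.png',np.hstack([cv2.resize(x,(400,300)) for x in ims]))
E
```

```text
[ 0.53603437 -0.0893016   0.08826294] [0.6854782  0.24441433 0.82071918] 0.0007322432550905141
top [-6.7  9.8] [178.3 176.8] 0.13
scene [-5.8 10.6] [178.8 185. ] 89.95
```

View pics/s4.png

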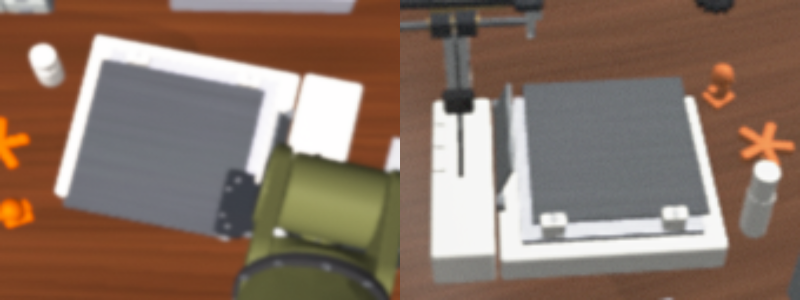

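The fits put the plate at bed x ≈ -6 mm and square within 0.2°, against both stops, and the closed fingers stand just before the knob. I push the lever now.

Request:
step_arm(plan=[{"dx": 0.08, "dy": 0, "dz": 0, "rx": 0, "ry": 0, "rz": 0, "claw": 1}, {"dx": 0.08, "dy": 0, "dz": 0, "rx": 0, "ry": 0, "rz": 0, "claw": 1}, {"dx": 0.07, "dy": 0, "dz": 0, "rx": 0, "ry": 0, "rz": 0, "claw": 1}, {"dx": 0.07, "dy": 0, "dz": 0, "rx": 0, "ry": 0, "rz": 0, "claw": 1}, {"dx": 0.07, "dy": 0, "dz": 0, "rx": 0, "ry": 0, "rz": 0, "claw": 1}, {"dx": 0.07, "dy": 0, "dz": 0, "rx": 0, "ry": 0, "rz": 0, "claw": 1}, {"dx": 0.07, "dy": 0, "dz": 0, "rx": 0, "ry": 0, "rz": 0, "claw": 1}, {"dx": 0.07, "dy": 0, "dz": 0, "rx": 0, "ry": 0, "rz": 0, "claw": 1}, {"dx": 0.06, "dy": 0, "dz": 0, "rx": 0, "ry": 0, "rz": 0, "claw": 1}, {"dx": 0.06, "dy": 0, "dz": 0, "rx": 0, "ry": 0, "rz": 0, "claw": 1}])

```text
time_s: 8.95
ee_pos: [0.6048, -0.1035, 0.0875]
eef_rot: [3.142, 0.001, -0.202]
force: [-4.8, 0.5, 3.5]
grip_width: 0.0004
grip_force: 2.4
```

Request:
step_arm(plan=[{"dx": 0.03, "dy": 0, "dz": 0, "rx": 0, "ry": 0, "rz": 0, "claw": 1}, {"dx": 0.02, "dy": 0, "dz": 0, "rx": 0, "ry": 0, "rz": 0, "claw": 1}])

```text
time_s: 9.15
ee_pos: [0.6098, -0.1045, 0.0873]
eef_rot: [-3.142, 0.001, -0.202]
force: [-12.6, 2.4, 9.1]
grip_width: 0.0006
grip_force: 6.7
```

Request:
step_arm(plan=[{"dx": 0.015, "dy": 0, "dz": 0, "rx": 0, "ry": 0, "rz": 0, "claw": 1}, {"dx": 0.01, "dy": 0, "dz": 0, "rx": 0, "ry": 0, "rz": 0, "claw": 1}, {"dx": 0, "dy": 0, "dz": 0, "rx": 0, "ry": 0, "rz": 0, "claw": 1}])

```text
time_s: 9.45
ee_pos: [0.6101, -0.1045, 0.0874]
eef_rot: [3.142, 0.006, -0.201]
force: [-22.0, 3.3, 13.5]
grip_width: 0.0007
grip_force: 11.1
```

Motion has stopped at 22 N, which is the end stop. I back off along the slot, rise clear and check.

Request:
step_arm(plan=[{"dx": -0.05, "dy": 0, "dz": 0, "rx": 0, "ry": 0, "rz": 0, "claw": 1}, {"dx": -0.15, "dy": 0, "dz": 0, "rx": 0, "ry": 0, "rz": 0, "claw": 1}, {"dx": -0.2, "dy": 0, "dz": 0, "rx": 0, "ry": 0, "rz": 0, "claw": 1}, {"dx": 0, "dy": 0, "dz": -0.4, "rx": 0, "ry": 0, "rz": 0, "claw": 1}, {"dx": 0, "dy": 0, "dz": -0.4, "rx": 0, "ry": 0, "rz": 0, "claw": 1}, {"dx": -0.4, "dy": 0, "dz": -0.2, "rx": 0, "ry": 0, "rz": 0, "claw": 1}, {"dx": -0.4, "dy": 0, "dz": 0, "rx": 0, "ry": 0, "rz": 0, "claw": 1}, {"dx": -0.4, "dy": 0, "dz": 0, "rx": 0, "ry": 0, "rz": 0, "claw": 1}, {"dx": 0, "dy": 0, "dz": 0, "rx": 0, "ry": 0, "rz": 0, "claw": 1}, {"dx": 0, "dy": 0, "dz": 0, "rx": 0, "ry": 0, "rz": 0, "claw": 1}])

```text
time_s: 10.45
ee_pos: [0.4557, -0.073, 0.1881]
eef_rot: [-3.142, -0.002, -0.202]
force: [0.2, 0.2, -0.2]
grip_width: 0.0002
grip_force: 0.0
```

```bash
python3 - <<'E'
from h import *
o=telemetry.get_obs();print(o['ee_pos'],o['force'],o['time_s'])
ims=[]
for n in('top','scene'):
    p=viewer.camera(n);w=cloud(p);im=p['img'].astype(int);br=im.mean(-1);sat=im.max(-1)-im.min(-1)
    d=w[...,:2]-[.6415,.042];bx=d@[.9797,-.2006];by=d@[.2006,.9797]
    for nm,m in(('plate',(abs(bx)<.13)&(by>-.066)&(by<.13)&(br<140)&(sat<30)&(w[...,2]>.045)&(w[...,2]<.064)),('knob',(abs(bx)<.06)&(by<-.12)&(by>-.18)&(w[...,2]>.075)&(w[...,2]<.11))):
        k,l,s,c=cv2.connectedComponentsWithStats(m.astype(np.uint8),connectivity=4)
        for j in range(1,k):
            if s[j,4]>30:
                r=cv2.minAreaRect(np.stack([bx[l==j],by[l==j]],1).astype(np.float32)*1000);print(n,nm,np.round(r[0],1),np.round(r[1],1),round(r[2],2))
    c=p['img'][100:280,170:410] if n=='top' else p['img'][160:310,190:390]
    ims.append(cv2.resize(c[:,:,::-1],(400,300)))
cv2.imwrite('pics/s5.png',np.hstack(ims))
E
```

```text
[ 0.45572796 -0.07298209  0.18811817] [ 0.19765288  0.23875895 -0.21290585] 10.45
top plate [-7.  15.8] [163.7 178.6] 89.79
top knob [  13.6 -151.3] [13.8 34.1] 0.56
scene plate [-5.7 17. ] [183.4 165.8] 0.01
scene plate [99.1 65.3] [31.9  4. ] 83.92
scene plate [ 98.1 -56.3] [16.4  5.3] 88.82
scene knob [  16.6 -149. ] [33.3 15.2] 83.13
```

View pics/s5.png

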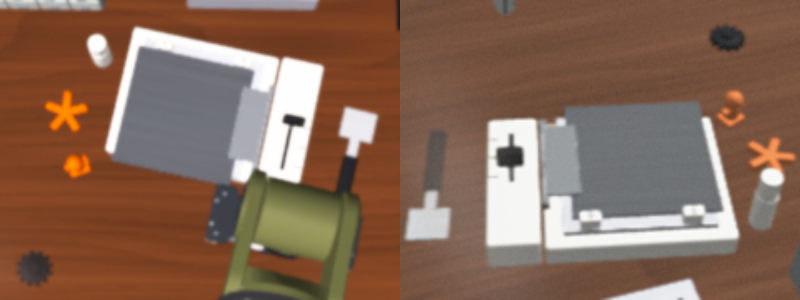

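The knob is at bed x ≈ +15 mm, and the bar (right picture (560,160)) lies over the plate's edge. The plate is still square on its stops, and the bystanders have not moved.

```bash
python3 -c "
from station import hand_in
print(hand_in())"
```

```text
the job is handed in; nothing more can be done
None
```

The job is handed in: the plate is seated square against both rear stops, though about 10 mm left of the bed's centre line; the lever is at its second stop with the bar folded down, and the bystanders seen in the final pictures were not disturbed.

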